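# Refit the filter panel of the bench dust extractor

### The arm

A 6-joint arm with a two-finger parallel gripper is mounted at the origin on a cart in front of the work surface, level with it; the furniture and walls round the work are solid. World frame = base frame: x ahead of the robot, y to its left, z up, the work surface at z = 0. Lengths are in m, angles in rad, forces in N, time in s.
With the tool pointing down it reaches from about 0.3 to 0.875 m from the base axis. Payload 6.4 kg.
Tool frame: the origin (TCP) lies between the finger pads; the fingertips stand 8 mm ahead of it and the grasp point (between the pads) lies 11 mm behind it (ctrl.finger_overhang is the distance from the TCP to the fingertips, in m); z points along the fingers, y is the line along which they close (so a half turn about z gives the same grasp; the last joint's range is limited). The gripper opens to 85 mm and grips with 20 to 120 N. Pads are 22 mm wide; open, the fingers measure 114 mm over their backs; the gripper's body (76 mm by 85 mm) begins 54 mm behind the grasp point. The pads swing forward as they close: fully open they stand 13 mm farther back than shut.
Start: joints at [0.986, 0.181, 1.607, -0, 1.354, -0.206], TCP at [0.213, 0.534, 0.208] pointing down, gripper open.
Joint ranges: [-2.99, 2.99], [-0.89, 2.07], [0.3, 2.58], [-1.14, 4.28], [0, 2.63], [-3.12, 3.12]. Speed limits (rad/s): [2.57, 2.57, 3.01, 3.14, 3.14, 3.14].

### API

Orientations are given as a unit quaternion [w, x, y, z].
In Python, from bench import ctrl, camera gives the robot as it stands.
- The arm moves only by the shell command python3 -m pendant 'ROWS' [OPENING]. ROWS is JSON, a list of rows, each a list of 6 numbers: the shift along the world's x, y, z normalised to -1 to 1, where 1 is 200 mm, then the turn, a rotation vector about the world's x, y, z normalised to -1 to 1, where 1 is pi/2 rad. In form: [[dx, dy, dz, rx, ry, rz], ...]. A call has exactly 10 rows; each row shifts and turns the commanded pose from where the row before left it; what a row does not reach is not made up. A row lasts 1/8 s, in which the tool goes at most 62.5 mm and 10.7 degrees, less where a joint would pass 70% of its speed; a pose out of reach is approached as far as the arm can. A call with a number of a shift or a turn outside -1 to 1 is refused whole. A call with a gripper value outside its range is refused whole. OPENING is the opening, from -1 (shut) to 1 (fully open), set as the call begins (- or left out, the last holds). The fingers move at their own pace and stop on an object; the grip force is fixed at half the most. Time passes only in rows, so rows that do not move let the fingers close, or fill a call up. It gives the time, the measured TCP pose, the force, the opening and the grip force at its end, in the units of the state.
- ctrl.get_obs(): the state, without advancing time (a new reading comes with each control period).
- camera(name): name is "scene" or "top" or "wrist"; returns a dict with "color" (420x560x3 uint8, blue, green, red), "fx", "fy", "cx", "cy" (pixels), "xyz" and "rotation" of the camera in the world; the wrist camera has in their place "hand_eye" (4x4, takes a point from camera to tool coordinates, whose origin is the TCP and whose axes are the flange's). Camera axes: x right, y down, z forward; pixel columns grow to the right and rows downward; lengths in m; the calibration is good to about 2 mm. The wrist camera is an equidistant fisheye: a pixel r from the principal point sees the ray r / f radians off the axis. A picture is of the moment at which its call begins: read the wrist's pose just before it. There is no depth.
- ctrl.hand_in(): hands the job in; it is judged then, once.
The state is a dict: "time_s": time; "q": joint angles; "dq": joint speeds; "joint_efforts": joint torques, N m; "eef_pos": TCP position; "eef_rot": TCP orientation; "wrist_force": force on the tool from outside, world axes, zero at the start; "torque": the same for the moment, N m; "opening": opening from 0.0 (shut) to 1.0 (fully open); "grasp_force": force on a finger pad.
Only numpy, scipy, OpenCV 4.12 (cv2) and the standard library are available. Lean on these libraries where they do the work, as an engineer would, in place of code of your own. Each camera call takes 0.05 s, during which the arm holds its last target. There are 200 camera calls.

### The job

Refit the filter panel in the dust-extractor housing: carry it by its handle, hook its thin tongue edge under the housing's lip while the opposite edge is still propped up on the catch block or its roller, and let go of it. Then press the raised edge down past the spring roller until the panel lies flat and fully home, and swing the clamp arm all the way across it. Leave the slate wedge and the granite cobble beside the work where they are.

Things in the scene. Friction and masses are not known exactly. Their poses are not given: they have to be found in the camera images.
- panel: Filter panel, dark steel frame with pale pleats, loose, about 0.32 kg, flat on the bench at the start; 140 mm long (x), 112 mm wide (y). Origin: centre of the underside; +x points to the tongue edge, +z out of the pleated face. Main body x -70 to +50 mm, 14 mm thick; tongue x +50 to +70 mm, full width, 8 mm thick (z 0 to 8). Centre of mass about x = -10 mm.
- handle (a point): Centre of the bar of the panel's black bridge handle (panel x = -8, y = 0, z = 35 mm). The bar runs along y for 64 mm, is 12 mm thick in x and spans z = 28 to 42 mm; beneath it, between end posts at 22 to 32 mm from the middle, it is open down to the panel's top at z = 14 mm.
- tongue (a point): Middle of the panel's tongue end, at the underside (panel x = +70, y = 0, z = 0 mm).
- back_edge (a point): Middle of the panel's edge opposite the tongue, at the upper face (panel x = -70, y = 0, z = 14 mm).
- housing: Filter housing, grey box fixed on the bench, 185 x 160 mm. Origin: bench level, under the centre of the well; +x points to the lip end (away from the robot, within 0.35 rad), +z up. Well: 143 mm long (x -71.5 to +71.5), 120 mm wide (y -60 to +60), floor at z = 26 mm. Side walls and the 30 mm thick near wall (-x end): top z = 41 mm. Hose spigot sticks out 32 mm at the +x end.
- lip_edge (a point): Middle of the lower inner edge of the steel lip at the housing's +x end (housing x = 57.5, y = 0, z = 40 mm). The lip hangs 14 mm over the well, up to the end wall at x = 71.5 mm, over its full width; 14 mm clear beneath it, top at z = 45 mm. The tongue goes under it; the main body does not.
- catch_top (a point): Middle of the top inner edge of the dark catch block on the near wall (housing x = -71.5, y = 0, z = 56 mm). The block is 60 mm wide (y -30 to +30), 30 mm deep (to x = -101.5), its top flat, its face flush with the well's end. The panel's back edge can be propped on its top.
- roller_axis (a point): Axis of the spring roller in the catch block's face (housing x = -72.5, z = 43 mm), 14 mm thick, 38 mm long, standing 6 mm into the well. With the tongue home under the lip the panel's back edge rests on it (tilt about 0.16 rad). About 6 N (a fast press more) down near that edge pushes the roller back; follow it down until the edge is below the roller, which then holds the panel flat on the well floor, panel top at z = 40 mm.
- clamp (a joint): Clamp arm's angle, rad, about its vertical pivot. 0 = closed, at its stop, pointing to the housing's +y across the panel; grows counter-clockwise seen from above: 1.57 = pointing to the housing's -x; at most 2.3. Starts open, at 1.65 to 2.2. Stays where left; about 1 N at the knob moves it. Arm 46 mm long, 14 mm wide, z = 43 to 50 mm, so 3 mm above a seated panel.
- clamp_pivot (a point): Pivot of the clamp arm on the housing's -y side wall (housing x = -40, y = -70, z = 43 mm).
- clamp_knob (a point): Centre of the top of the clamp's upright black knob, a post 16 mm in diameter on the arm, 38 mm from the pivot, from z = 50 to z = 100 mm; moves with the arm.
- cobble: Loose stone, rounded speckled granite cobble, 69 x 104 x 67 mm, between panel and housing; origin under its centre.
- wedge: Loose stone, long dark slate wedge, 88 x 135 x 50 mm, to the left of the housing; origin under its centre.

How it is judged:
By the outcome, as a careful person would: the job done as asked, in the order asked, and still so for the second after the job is handed in, with the robot touching nothing.
It also fails if it takes over 56 s, if anything falls off the work surface, if the arm or the gripper's body presses on something with over 40 N, if the wrist force passes 120 N, or if a joint passes its speed limit or range.

## Working session

There is one attempt and no reset: what is moved stays moved. The work goes in short steps, Python scripts to look and compute and a shell command to move; the robot and the scene stay as the last step left them, time stands still between calls to the robot, and variables do not carry over. Pictures are saved under pics/ and viewed, at most 10 in all, crops included, and the job is handed in when it is done.

```bash
mkdir -p pics; ls; python3 - <<'E'
from bench import ctrl,camera
import cv2
o=ctrl.get_obs();print(o['time_s'],o['eef_pos'],o['eef_rot'],o['opening'])
for n in("top","scene"):
    c=camera(n);cv2.imwrite(f'pics/{n}0.png',c['color']);print(n,c['fx'],c['fy'],c['cx'],c['cy'],c['xyz'],c['rotation'])
E
```

```text
pics
0.0 [0.21229787 0.53373704 0.20739797] [-3.26041982e-04  1.88276743e-01  9.82115637e-01 -7.98109786e-04] 1.00073310467372
top 406.61022988742707 406.61022988742707 275.4418837397094 209.02308382001846 [0.31966638 0.17692382 1.21391587] [ 0.04186897 -0.70359298  0.70788119 -0.04591436]
scene 405.0994660100559 405.0994660100559 281.75160230728346 207.37089364108397 [ 0.01257057 -0.71570585  0.60164015] [-0.50617513  0.83225295 -0.19091681  0.1212128 ]
```

View pics/top0.png

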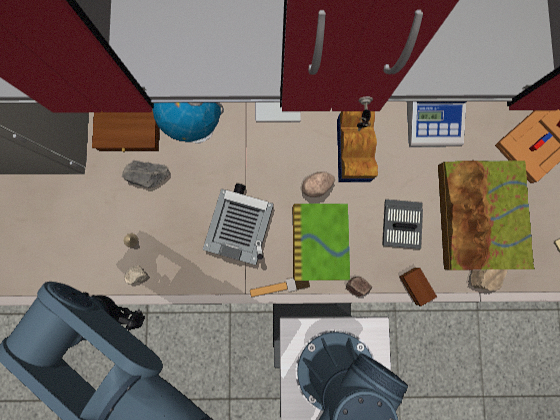

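View pics/scene0.png

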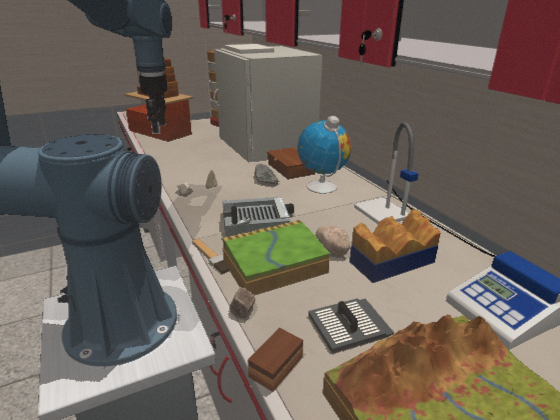

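```bash
python3 - <<'E'
import cv2,numpy as np
a=cv2.imread('pics/top0.png');s=cv2.imread('pics/scene0.png')
f=lambda i,x,y,w,h:cv2.resize(i[y:y+h,x:x+w],(400,300),interpolation=cv2.INTER_CUBIC)
cv2.imwrite('pics/z0.png',np.vstack([np.hstack([f(a,195,175,100,100*3//4+15)[:,:],f(a,363,190,80,60)]),np.hstack([f(s,210,185,100,75),f(s,300,280,100,75)])]))
E
```

```text
(no output)
```

View pics/z0.png

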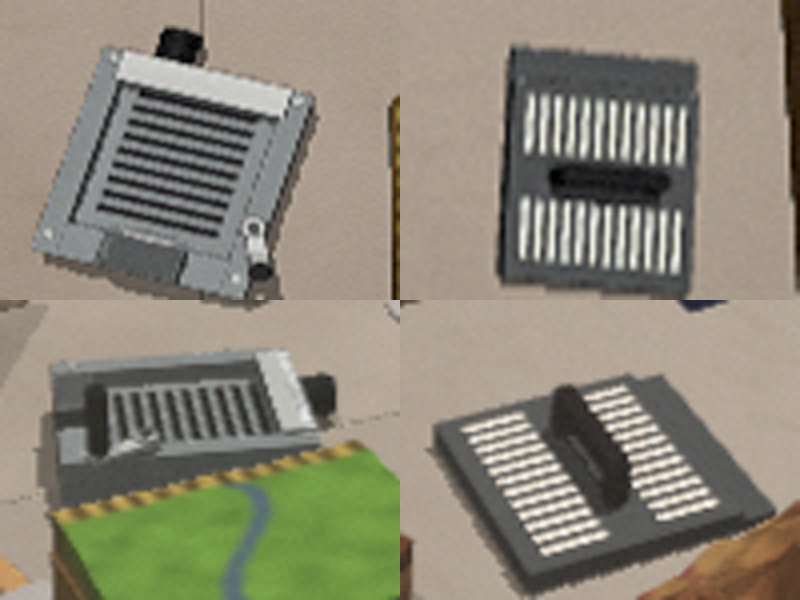

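```bash
cat > h.py <<'E'
import numpy as np
from scipy.spatial.transform import Rotation as R
from scipy.optimize import least_squares
from bench import ctrl,camera
TOP=dict(f=406.61,c=(275.44,209.02),p=np.array([0.31966638,0.17692382,1.21391587]),R=R.from_quat([0.04186897,-0.70359298,0.70788119,-0.04591436],scalar_first=True))
SC=dict(f=405.099,c=(281.75,207.37),p=np.array([0.01257057,-0.71570585,0.60164015]),R=R.from_quat([-0.50617513,0.83225295,-0.19091681,0.1212128],scalar_first=True))
def proj(cam,P):
    q=cam['R'].inv().apply(np.atleast_2d(P)-cam['p'])
    if cam.get('fish'):
        r=np.hypot(q[:,0],q[:,1]);t=np.arctan2(r,q[:,2]);return q[:,:2]/r[:,None]*t[:,None]*cam['f']+cam['c']
    return q[:,:2]/q[:,2:]*cam['f']+cam['c']
def ray(cam,u):
    d=(np.array(u,float)-cam['c'])/cam['f']
    if cam.get('fish'):
        t=np.hypot(*d);v=np.r_[d/t*np.sin(t),np.cos(t)]
    else: v=np.r_[d,1]
    return cam['R'].apply(v)
def atz(cam,u,z):
    d=ray(cam,u);return (cam['p']+d*(z-cam['p'][2])/d[2])
def place(s,pts):
    return R.from_euler('z',s[2]).apply(np.array(pts)*1e-3)+[s[0],s[1],0]
def fit(obs,s0):
    # obs: list of (cam,objpts mm,pix)
    f=lambda s:np.concatenate([(proj(c,place(s,p))-np.array(u)).ravel() for c,p,u in obs])
    r=least_squares(f,s0,loss='soft_l1');return r.x,f(r.x).round(1)
def wrist(name=None):
    import cv2
    o=ctrl.get_obs();c=camera('wrist')
    if name: cv2.imwrite('pics/'+name+'.png',c['color'])
    H=np.array(c['hand_eye']);Rt=R.from_quat(o['eef_rot'],scalar_first=True)
    return dict(f=c['fx'],c=(c['cx'],c['cy']),p=Rt.apply(H[:3,3])+o['eef_pos'],R=Rt*R.from_matrix(H[:3,:3]),fish=1),c['color']
E
python3 - <<'E'
from h import *
p,r=fit([(TOP,[(70,56,8),(70,-56,8),(-70,56,14),(-70,-56,14),(-8,0,42)],[(385.4,199.2),(422.2,202.4),(384,245.4),(421,247.6),(405,226)])],[.3,-.2,0]);print(p,r)
h,r=fit([(TOP,[(83.5,80,41),(83.5,-80,41),(-101.5,80,41),(-101.5,-80,41),(-40,-70,50)],[(222.5,190),(273.3,203.5),(204.3,247.9),(256.3,262),(258.3,243.4)])],[.3,.28,0]);print(h,r)
k=atz(TOP,(260,254.5),.1);pv=place(h,(-40,-70,43));print(k,pv,np.arctan2(*(k-pv)[1::-1])-h[2]-np.pi/2)
print('handle',place(p,(-8,0,35)))
o=ctrl.get_obs();Rt=R.from_quat(o['eef_rot'],scalar_first=True).as_matrix();print(Rt.round(3))
for u,z in (((145,175),.025),((318,184),.033),((295,205),.07),((350,280),.03),((295,280),.03),((350,205),.07)):print(u,atz(TOP,u,z).round(3))
E
```

```text
[ 0.42390109 -0.20915845 -0.08705199] [-0.5 -0.2 -0.  -0.3 -0.7  0.2  0.2  1.1  1.2 -0.6]
[ 0.4263685   0.27297193 -0.2923781 ] [-0.5 -2.1  1.2 -0.3 -1.5  0.9 -0.1  2.7  0.7 -0.5]
[0.33421344 0.2129224  0.1       ] [0.36788994 0.21747186 0.043     ] -4.285730882709686
handle [ 0.41593138 -0.20846291  0.035     ]
[[-0.929  0.37  -0.001]
 [ 0.37   0.929 -0.001]
 [ 0.    -0.002 -1.   ]]
(145, 175) [0.572 0.557 0.025]
(318, 184) [0.541 0.044 0.033]
(295, 205) [0.474 0.114 0.07 ]
(350, 280) [ 0.261 -0.043  0.03 ]
(295, 280) [0.262 0.115 0.03 ]
(350, 205) [ 0.473 -0.042  0.07 ]
```

```bash
python3 -m pendant '[[0.08,-0.13,0.04,0,0,-0.0814],[0.08,-0.13,0.04,0,0,-0.0814],[0.08,-0.13,0.04,0,0,-0.0814],[0.08,-0.13,0.04,0,0,-0.0814],[0.08,-0.13,0.04,0,0,-0.0814],[0.08,-0.13,0.04,0,0,-0.0814],[0.08,-0.13,0.04,0,0,-0.0814],[0.08,-0.13,0.04,0,0,-0.0814],[0.08,-0.13,0,0,0,-0.0814],[0.08,-0.13,0,0,0,-0.0814]]' 0
python3 - <<'E'
from h import *
import cv2
cam,im=wrist('w1');print(cam['f'],cam['c'],cam['p'],cam['R'].as_matrix().round(2))
cv2.imwrite('pics/w1z.png',cv2.resize(im,(800,600),interpolation=cv2.INTER_CUBIC))
E
```

```text
time_s: 1.35
eef_pos: [0.3729, 0.2733, 0.2721]
eef_rot: [-0.0, 0.738, 0.674, -0.0]
wrist_force: [-0.1, 0.1, 0.6]
opening: 0.498
grasp_force: 0.0
325.19226210127806 (278.56712651461777, 211.25273181109256) [0.38183078 0.34767427 0.43720277] [[ 1.   -0.09 -0.03]
 [-0.09 -0.95 -0.29]
 [-0.    0.29 -0.96]]
```

View pics/w1z.png

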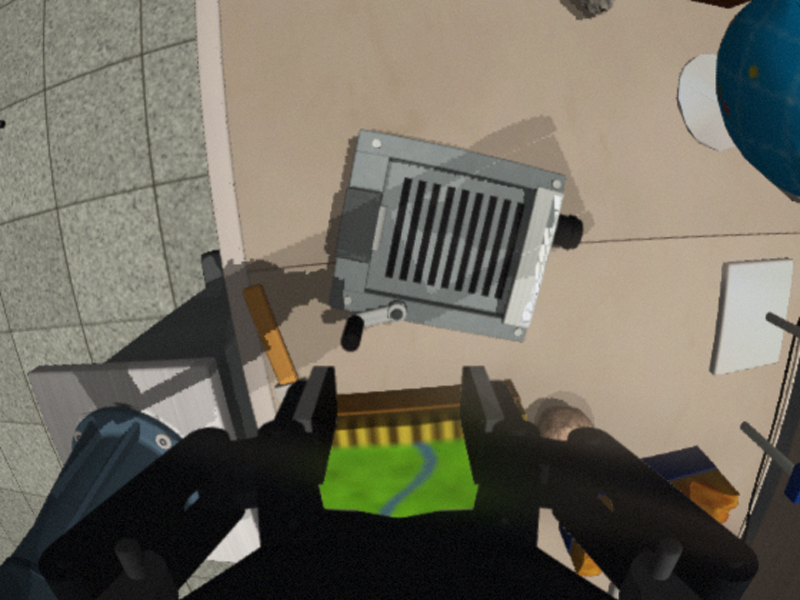

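```bash
cat > w1.py <<'E'
from h import *
cam=dict(f=325.192,c=(278.567,211.2527),fish=1)
o=np.array([0.3729,0.2733,0.2721])
E
python3 - <<'E'
from h import *
cam,_=wrist()
print(cam['p'])
P=[(-101.5,80,41),(83.5,80,41),(-101.5,-80,41),(83.5,-80,41),(-101.5,30,56),(-71.5,30,56),(-71.5,-30,56),(-101.5,-30,56),(57.5,60,45),(57.5,-60,45),(-71.5,60,41),(-71.5,-60,41),(-40,-70,50)]
U=np.array([(360,130),(564,178),(333,308),(524,342),(351,188),(381,192),(370,262),(336,256),(538,188),(505,322),(390,160),(367,290),(398,311)])*.7
h,r=fit([(cam,P,U)],[.426,.273,-.29]);print(h,r.reshape(-1,2))
k=atz(cam,np.array((350,341))*.7,.1);pv=place(h,(-40,-70,43));print(k,pv,np.linalg.norm((k-pv)[:2]),np.arctan2(*(k-pv)[1::-1])-h[2]-np.pi/2+2*np.pi)
np.save('hh.npy',h)
E
```

```text
[0.38381617 0.34555853 0.43693866]
[ 0.43003505  0.27227789 -0.28853937] [[-0.  -1.2]
 [ 2.9 -2.2]
 [-2.7 -0.5]
 [ 0.4  0.3]
 [-2.5 -0.8]
 [ 1.7  0.9]
 [ 0.3  1.1]
 [-0.4  0.8]
 [-0.2  1.3]
 [ 0.3 -1.8]
 [ 0.5 -1.7]
 [-1.1  1.6]
 [ 0.1  1. ]]
[0.33339464 0.21336489 0.1       ] [0.37176997 0.21655375 0.043     ] 0.03850760023488872 1.9422417757177861
```

```bash
python3 -m pendant '[[0.02,-0.24,0,0,0,0],[0.02,-0.24,0,0,0,0],[0.02,-0.24,0,0,0,0],[0.02,-0.24,0,0,0,0],[0.02,-0.24,0,0,0,0],[0.02,-0.24,0,0,0,0],[0.02,-0.24,0,0,0,0],[0.02,-0.24,0,0,0,0],[0.02,-0.24,-0.15,0,0,0],[0.02,-0.24,-0.15,0,0,0]]' -0.1
python3 -m pendant '[[0,0,-0.1,0,0,0],[0,0,-0.1,0,0,0],[0,0,0,0,0,0],[0,0,0,0,0,0],[0,0,0,0,0,0],[0,0,0,0,0,0],[0,0,0,0,0,0],[0,0,0,0,0,0],[0,0,0,0,0,0],[0,0,0,0,0,0]]'
python3 - <<'E'
from h import *
import cv2
cam,im=wrist('w2');print(cam['p'])
cv2.imwrite('pics/w2z.png',cv2.resize(im,(800,600),interpolation=cv2.INTER_CUBIC))
E
```

```text
time_s: 2.7
eef_pos: [0.4131, -0.2068, 0.2118]
eef_rot: [0.001, 0.736, 0.677, 0.0]
wrist_force: [-0.5, 0.9, -0.7]
opening: 0.446
grasp_force: 0.0
time_s: 3.95
eef_pos: [0.4126, -0.2058, 0.1723]
eef_rot: [-0.0, 0.737, 0.676, -0.0]
wrist_force: [1.1, 1.0, -0.0]
opening: 0.45
grasp_force: 0.0
[ 0.42121093 -0.13139555  0.33737297]
```

View pics/w2z.png

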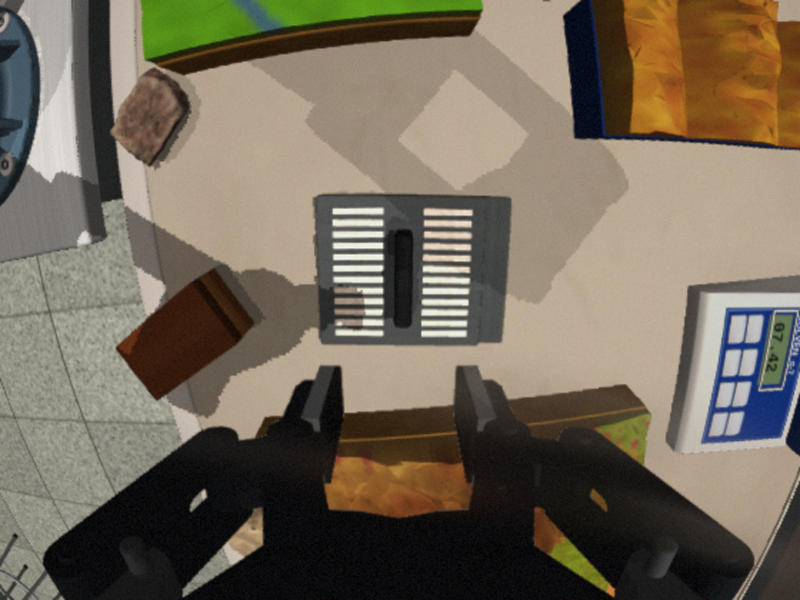

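```bash
python3 - <<'E'
from h import *
cam,_=wrist()
p,r=fit([(cam,[(70,56,8),(70,-56,8),(-70,56,14),(-70,-56,14),(-8,32,42),(-8,-32,42)],np.array([(510,198),(502,342),(316,197),(322,344),(402,230),(402,327)])*.7)],[.42,-.2,-.087]);print(p,r)
print(place(p,(-8,0,35)),ctrl.get_obs()['eef_pos'])
E
```

```text
[ 0.42561562 -0.20948464 -0.0906681 ] [ 0.8 -1.4  0.  -0.2 -1.4 -1.5 -1.3  0.3  0.7  2.9  0.3  0.8]
[ 0.41764848 -0.20876029  0.035     ] [ 0.41260551 -0.2057553   0.1722886 ]
```

```bash
python3 -m pendant '[[0.01,-0.005,-0.09,0,0,0],[0.01,-0.005,-0.09,0,0,0],[0.005,-0.005,-0.09,0,0,0],[0,0,-0.09,0,0,0],[0,0,-0.09,0,0,0],[0,0,-0.09,0,0,0],[0,0,-0.09,0,0,0],[0,0,-0.09,0,0,0],[0,0,-0.01,0,0,0],[0,0,0,0,0,0]]' -0.2
python3 -m pendant '[[0,0,0,0,0,0],[0,0,0,0,0,0],[0,0,0,0,0,0],[0,0,0,0,0,0],[0,0,0,0,0,0],[0,0,0,0,0,0],[0,0,0,0,0,0],[0,0,0,0,0,0],[0,0,0,0,0,0],[0,0,0,0,0,0]]' -1
```

```text
time_s: 5.3
eef_pos: [0.4178, -0.2089, 0.0266]
eef_rot: [0.0, 0.737, 0.676, 0.0]
wrist_force: [0.1, 0.3, -0.7]
opening: 0.402
grasp_force: 0.0
time_s: 6.55
eef_pos: [0.4176, -0.2087, 0.0263]
eef_rot: [0.0, 0.737, 0.676, -0.0]
wrist_force: [0.8, -0.5, -0.6]
opening: 0.003
grasp_force: 0.0
```

```bash
python3 - <<'E'
from h import *
import cv2
cam,im=wrist('w3')
s=camera('scene')['color'][255:375,280:440]
print(ctrl.get_obs()['grasp_force'],ctrl.get_obs()['opening'])
cv2.imwrite('pics/w3z.png',np.hstack([im[60:420,110:470],cv2.resize(s,(480,360),interpolation=cv2.INTER_CUBIC)][:2])[:, :800])
E
```

```text
0.0 0.005457449629701755
```

View pics/w3z.png

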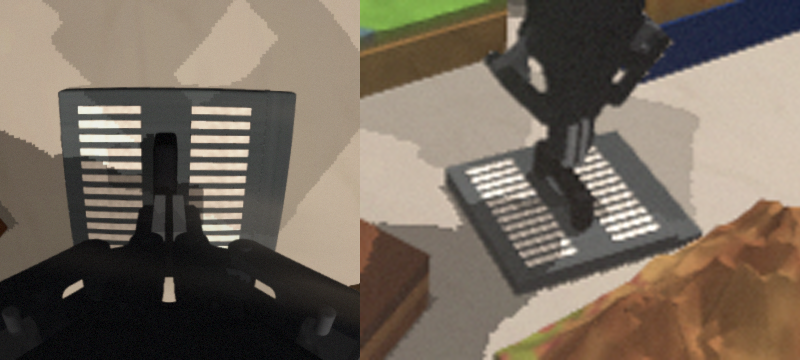

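```bash
python3 -m pendant '[[0,0,0.02,0,0,0],[0,0,0.02,0,0,0],[0,0,0.02,0,0,0],[0,0,0.02,0,0,0],[0,0,0.02,0,0,0],[0,0,0,0,0,0],[0,0,0,0,0,0],[0,0,0,0,0,0],[0,0,0,0,0,0],[0,0,0,0,0,0]]'
python3 - <<'E'
from h import *
import cv2
cam,im=wrist('w4');a=cv2.imread('pics/w3.png')
c=camera('scene')['color'];cv2.imwrite('pics/s4.png',c)
z=c[255:375,280:440]
cv2.imwrite('pics/w4z.png',np.hstack([im[60:420,110:470],cv2.resize(z,(440,330),interpolation=cv2.INTER_CUBIC)[:330].repeat(1,0) if 0 else cv2.resize(z,(440,360),interpolation=cv2.INTER_CUBIC)]))
o=ctrl.get_obs();print(o['wrist_force'],o['opening'],o['grasp_force'])
E
```

```text
time_s: 7.9
eef_pos: [0.4176, -0.2087, 0.0462]
eef_rot: [-0.0, 0.737, 0.676, -0.0]
wrist_force: [-0.1, 1.4, -0.0]
opening: -0.003
grasp_force: 0.0
[-0.01733611  0.64979111  0.73294029] 0.0008858901417904095 0.0
```

View pics/w4z.png

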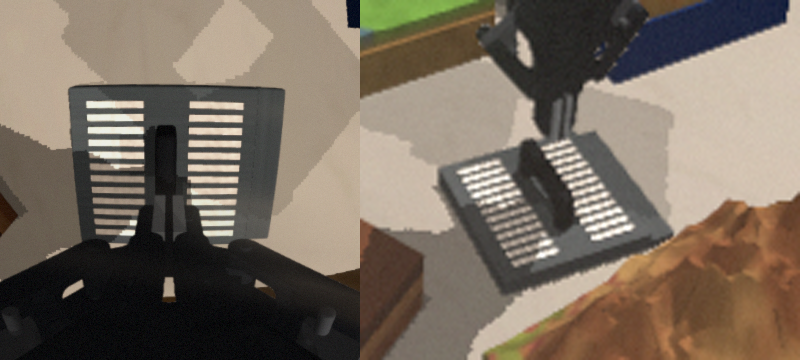

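```bash
python3 - <<'E'
from h import *
cam,_=wrist()
o=ctrl.get_obs();t=o['eef_pos'];print(t)
p=[0.4256,-0.2095,-.0907]
off=np.array([110,60])
for n,P in(('tip',t-[0,0,.008]),('tcp',t),('grasp',t+[0,0,.011]),('bar+',place(p,(-8,32,42))),('bar-',place(p,(-8,-32,42))),('c1',place(p,(-70,56,14))),('c2',place(p,(70,56,8)))):
  print(n,(proj(cam,P)-off).round(),(proj(SC,P).round(1)-[280,255])*[2.75,3]+[360,0])
E
```

```text
[ 0.41762858 -0.20874562  0.04627742]
tip [[165. 187.]] [[548.65 169.8 ]]
tcp [[165. 193.]] [[549.475 160.8  ]]
grasp [[165. 201.]] [[550.85 147.9 ]]
bar+ [[165. 135.]] [[528.3 136.2]]
bar- [[165. 237.]] [[571.2 197.1]]
c1 [[66. 87.]] [[439.2 166.2]]
c2 [[285.  88.]] [[595.95 127.8 ]]
```

```bash
python3 - <<'E'
from h import *
cam,_=wrist()
for u in ((282,250),(282,262)):
  for s in ((353.5,301),(353.5,305)):
    a,b=ray(cam,u),ray(SC,s)
    A=np.c_[a,-b];k=np.linalg.lstsq(A,SC['p']-cam['p'],rcond=None)[0]
    print(u,s,cam['p']+a*k[0],SC['p']+b*k[1])
import cv2
w=cv2.imread('pics/w4.png')[220:330,230:350];s=cv2.imread('pics/s4.png')[265:345,320:400]
cv2.imwrite('pics/w4y.png',np.hstack([cv2.resize(w,(400,400),interpolation=cv2.INTER_CUBIC),cv2.resize(s,(400,400),interpolation=cv2.INTER_CUBIC)]))
E
```

```text
(282, 250) (353.5, 301) [ 0.42211067 -0.20222854  0.05808987] [ 0.42914853 -0.206278    0.05969318]
(282, 250) (353.5, 305) [ 0.42190763 -0.20557539  0.05052801] [ 0.42802066 -0.20908223  0.05191599]
(282, 262) (353.5, 301) [ 0.4216647  -0.2070839   0.06220481] [ 0.42634598 -0.2097052   0.06333915]
(282, 262) (353.5, 305) [ 0.42144205 -0.21063226  0.05492387] [ 0.42508319 -0.21266436  0.05580286]
```

View pics/w4y.png

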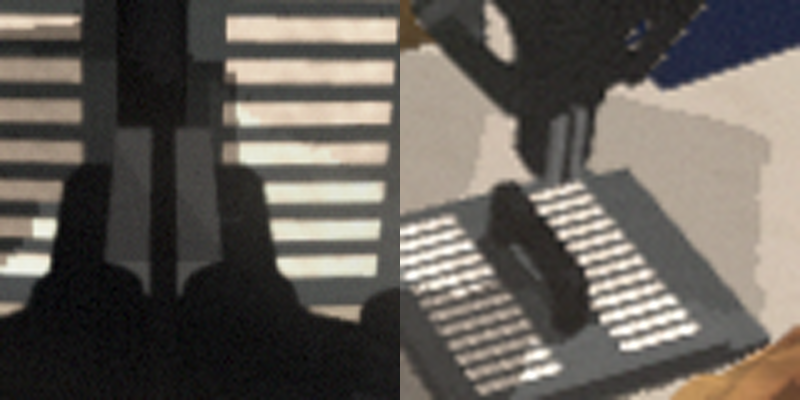

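```bash
python3 - <<'E'
from h import *
print(ctrl.finger_overhang,[a for a in dir(ctrl) if a[0]!='_'])
print(ctrl.get_obs())
E
python3 -m pendant '[[0,0,0,0,0,0],[0,0,0,0,0,0],[0,0,0,0,0,0],[0,0,0,0,0,0],[0,0,-0.03,0,0,0],[0,0,-0.03,0,0,0],[0,0,-0.03,0,0,0],[0,0,-0.01,0,0,0],[0,0,0,0,0,0],[0,0,0,0,0,0]]' -0.2
```

```text
0.008 ['MotionError', 'finger_overhang', 'get_obs', 'hand_in']
{'time_s': 8.1, 'q': array([-7.18561639e-01,  1.65077023e-01,  1.99618197e+00,  6.33692140e-05,
        9.80388742e-01, -6.31966532e-01]), 'dq': array([ 0.00137739,  0.00079068, -0.00024785,  0.00013246,  0.00096201,
        0.00074378]), 'joint_efforts': array([-3.27566113e-04, -3.60948801e+01, -2.75863034e+01, -3.79873691e-04,
        1.19863333e-03, -8.37174383e-06]), 'eef_pos': array([ 0.41763476, -0.20871651,  0.04627405]), 'eef_rot': array([-3.02647915e-05,  7.37062435e-01,  6.75824655e-01,  2.31340660e-05]), 'wrist_force': array([-0.62580545, -0.18209846, -0.66423682]), 'torque': array([-0.00418241, -0.0052047 ,  0.01298208]), 'grasp_force': 0.0, 'opening': -0.0015695114823843534}
time_s: 9.35
eef_pos: [0.4178, -0.2089, 0.0264]
eef_rot: [0.0, 0.737, 0.676, 0.0]
wrist_force: [-0.5, 0.2, -0.5]
opening: 0.4
grasp_force: 0.0
```

```bash
python3 -m pendant '[[0,0,-0.01,0,0,0],[0,0,-0.01,0,0,0],[0,0,-0.01,0,0,0],[0,0,-0.01,0,0,0],[0,0,0,0,0,0],[0,0,0,0,0,0],[0,0,0,0,0,0],[0,0,0,0,0,0],[0,0,0,0,0,0],[0,0,0,0,0,0]]'
python3 -m pendant '[[0,0,-0.01,0,0,0],[0,0,-0.01,0,0,0],[0,0,0,0,0,0],[0,0,0,0,0,0],[0,0,0,0,0,0],[0,0,0,0,0,0],[0,0,0,0,0,0],[0,0,0,0,0,0],[0,0,0,0,0,0],[0,0,0,0,0,0]]'
python3 - <<'E'
from h import *
import cv2
wrist('w5');cv2.imwrite('pics/s5.png',camera('scene')['color'])
w=cv2.imread('pics/w5.png')[220:330,230:350];s=cv2.imread('pics/s5.png')[265:345,320:400]
cv2.imwrite('pics/w5y.png',np.hstack([cv2.resize(w,(400,400),interpolation=cv2.INTER_CUBIC),cv2.resize(s,(400,400),interpolation=cv2.INTER_CUBIC)]))
E
```

```text
time_s: 10.6
eef_pos: [0.4177, -0.2088, 0.0183]
eef_rot: [0.0, 0.737, 0.676, 0.0]
wrist_force: [-0.3, 0.6, -0.6]
opening: 0.399
grasp_force: 0.0
time_s: 11.85
eef_pos: [0.4176, -0.2087, 0.0143]
eef_rot: [0.0, 0.737, 0.676, 0.0]
wrist_force: [0.3, -0.1, -0.3]
opening: 0.399
grasp_force: 0.0
```

```bash
python3 -m pendant '[[0,0,-0.01,0,0,0],[0,0,-0.01,0,0,0],[0,0,-0.005,0,0,0],[0,0,0,0,0,0],[0,0,0,0,0,0],[0,0,0,0,0,0],[0,0,0,0,0,0],[0,0,0,0,0,0],[0,0,0,0,0,0],[0,0,0,0,0,0]]'
python3 -m pendant '[[0,0,0,0,0,0],[0,0,0,0,0,0],[0,0,0,0,0,0],[0,0,0,0,0,0],[0,0,0,0,0,0],[0,0,0,0,0,0],[0,0,0,0,0,0],[0,0,0,0,0,0],[0,0,0,0,0,0],[0,0,0,0,0,0]]' -1
```

```text
time_s: 13.2
eef_pos: [0.4176, -0.2088, 0.0093]
eef_rot: [0.0, 0.737, 0.676, 0.0]
wrist_force: [0.8, 1.1, -0.3]
opening: 0.404
grasp_force: 0.0
time_s: 14.45
eef_pos: [0.4176, -0.2087, 0.0095]
eef_rot: [-0.0, 0.737, 0.676, -0.0]
wrist_force: [-2.6, 1.1, 5.0]
opening: 0.117
grasp_force: 60.0
```

```bash
python3 -m pendant '[[0,0,0.05,0,0,0],[0,0,0.2,0,0,0],[0,0,0.25,0,0,0],[0,0,0.25,0,0,0],[0,0.15,0.2,0,0,0],[0,0.25,0,0,0,0],[0,0.25,0,0,0,0],[0,0.25,0,0,0,-0.043],[0,0.25,0,0,0,-0.043],[-0.01,0.25,0,0,0,-0.0426]]'
python3 -m pendant '[[-0.01,0.25,0,0,0,0],[-0.01,0.25,0,0,0,0],[-0.01,0.25,0,0,0,0],[-0.01,0.2,0,0,0,0],[0,0.1,0,0.0145,0.0488,0],[0,0,0,0.0145,0.0488,0],[0,0,0,0.0145,0.0489,0],[0,0,0,0,0,0],[0,0,0,0,0,0],[0,0,0,0,0,0]]'
python3 - <<'E'
from h import *
import cv2
cam,im=wrist('w6');s=camera('scene')['color'];cv2.imwrite('pics/s6.png',s)
o=ctrl.get_obs();print(o['eef_pos'],o['eef_rot'],o['wrist_force'],o['opening'],o['grasp_force'])
cv2.imwrite('pics/w6z.png',np.hstack([cv2.resize(im[0:300,130:430],(600,600),interpolation=cv2.INTER_CUBIC),cv2.resize(s[90:290,190:290],(200,400)).repeat(1,0) if 0 else cv2.copyMakeBorder(cv2.resize(s[120:270,200:300],(200,300)),0,300,0,0,cv2.BORDER_CONSTANT)]))
E
```

```text
time_s: 15.7
eef_pos: [0.4151, 0.0729, 0.1993]
eef_rot: [-0.0, 0.802, 0.597, 0.0]
wrist_force: [0.9, 0.2, -4.3]
opening: 0.117
grasp_force: 59.2
time_s: 16.95
eef_pos: [0.4072, 0.2814, 0.1995]
eef_rot: [-0.096, 0.796, 0.594, -0.071]
wrist_force: [0.0, 0.1, -2.4]
opening: 0.117
grasp_force: 59.4
[0.40728667 0.28146059 0.19959538] [-0.09564655  0.79554113  0.59404901 -0.0712167 ] [ 0.31036217  0.40455011 -3.72544048] 0.11597514228048547 59.35653269290924
```

View pics/w6z.png

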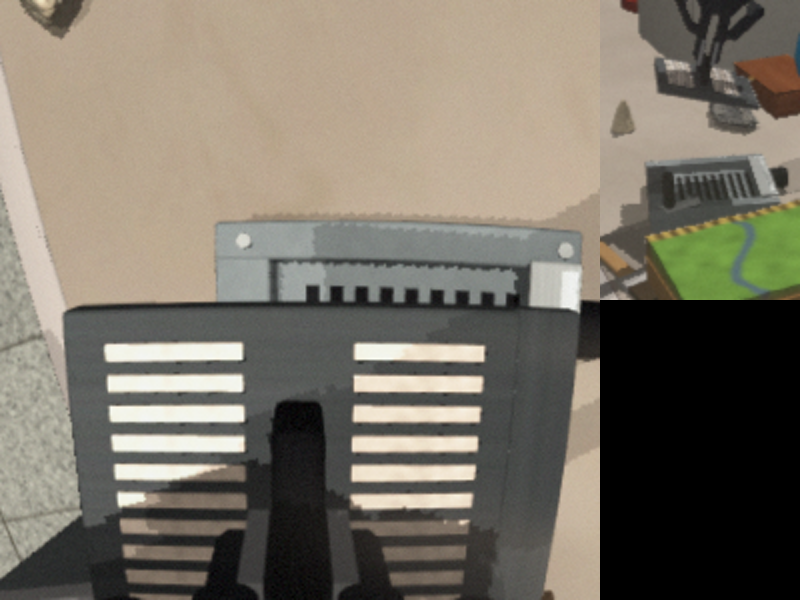

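```bash
cat > fit6.py <<'E'
from h import *
cam,_=wrist()
P=[(-101.5,80,41),(83.5,80,41),(-71.5,60,41),(57.5,60,45),(83.5,60,45)]
U=np.array([(217,222),(581,232),(272,260),(530,262),(581,264)])/2+[130,0]
h,r=fit([(cam,P,U)],[.428,.274,-.29]);print('h6',h,r)
P1=[(-101.5,80,41),(83.5,80,41),(-101.5,-80,41),(83.5,-80,41),(-101.5,30,56),(-71.5,30,56),(-71.5,-30,56),(-101.5,-30,56),(57.5,60,45),(57.5,-60,45),(-71.5,60,41),(-71.5,-60,41),(-40,-70,50)]
U1=np.array([(360,130),(564,178),(333,308),(524,342),(351,188),(381,192),(370,262),(336,256),(538,188),(505,322),(390,160),(367,290),(398,311)])*.7
c1=dict(cam);c1['p']=np.array([0.38183078,0.34767427,0.43720277])
o=ctrl.get_obs();Rt=R.from_quat(o['eef_rot'],scalar_first=True)
q1=R.from_quat([0,.738,.674,0],scalar_first=True)
c1['R']=q1*Rt.inv()*cam['R']
h1,r=fit([(c1,P1,U1)],[.428,.274,-.29]);print('h1',h1)
h2,r=fit([(c1,P1,U1),(cam,P,U)],[.428,.274,-.29]);print('both',h2,r[-10:]);np.save('hh.npy',h2)
# panel in tool: tool z down; panel axes: x=tool y, z=-tool z
B=R.from_matrix(np.array([[0,1,0],[1,0,0],[0,0,-1]]).T) # cols: panel x,y,z in tool
PP=np.array([(-70,56,14),(70,56,8),(-8,32,42),(50,56,14)]);UU=np.array([(68,313),(578,312),(299,403),(514,309)])/2+[130,0]
hp=np.array([-8,0,35])
def world(s,pts):
    loc=(R.from_rotvec([0,s[3],s[4]]).apply(np.array(pts)-hp)*1e-3)+np.array(s[:3])
    return Rt.apply(B.apply(loc))+o['eef_pos']
f=lambda s:np.r_[(proj(cam,world(s,PP))-UU).ravel(),(np.array(s)-[0,0,.0255,0,0])/[.005,.005,.005,.03,.03]]
s=least_squares(f,[0,0,.0255,0,0]);print('panel-in-tool',s.x.round(4),f(s.x)[:8].round(1))
def inh(W): return R.from_euler('z',-h2[2]).apply(W-[h2[0],h2[1],0])*1e3
for n,pt in(('tongue',(70,0,0)),('back bottom',(-70,0,0)),('handle',(-8,0,35)),('t+',(70,56,0)),('t-',(70,-56,0))):print(n,inh(world(s.x,[pt])).round(1))
print('tcp in h',inh(o['eef_pos'][None]).round(1))
E
python3 fit6.py
```

```text
h6 [ 0.42885171  0.2766509  -0.26513936] [-2.3  0.3  0.8 -3.9 -1.3 -0.4  0.2  0.5  1.1  1. ]
h1 [ 0.42843707  0.27569197 -0.28155644]
both [ 0.42832897  0.27604965 -0.27676129] [-1.7 -0.2  1.4 -2.1 -1.  -0.5  0.5  2.   1.4  2.7]
panel-in-tool [ 0.0022  0.0008  0.0172 -0.0156 -0.0047] [ 2.2 -4.9 -2.3 -2.9 -0.5  7.9  0.5 -1.8]
tongue [[ 52.9  -1.  164.4]]
back bottom [[-83.6   1.2 195.4]]
handle [[-1.540e+01  1.000e-01  2.158e+02]]
t+ [[ 53.8  55.  164.3]]
t- [[ 52.  -57.  164.4]]
tcp in h [[-21.6  -0.6 199.6]]
```

```bash
sed -i 's/(68,313),(578,312),(299,403),(514,309)/(67,306),(578,310),(299,403),(514,306)/; s/\.005,\.005,\.005,\.03,\.03/.005,.005,.002,.03,.03/' fit6.py; python3 fit6.py | tail -7
sed 's/,.002,.03,.03/,.02,.03,.03/' fit6.py | python3 - | tail -7
```

```text
panel-in-tool [ 0.0018  0.0019  0.0191 -0.006  -0.013 ] [ 0.8 -3.9 -1.6 -2.6 -0.5  6.5  1.3 -1.3]
tongue [[ 52.6  -0.4 165.6]]
back bottom [[-83.6   2.9 198. ]]
handle [[-15.2   1.3 217.7]]
t+ [[ 53.9  55.5 165.5]]
t- [[ 51.2 -56.4 165.8]]
tcp in h [[-21.6  -0.5 199.5]]
panel-in-tool [ 0.0019  0.0017  0.0178 -0.0104 -0.012 ] [ 2.  -3.8 -2.2 -2.5 -0.6  6.2  0.7 -1.2]
tongue [[ 52.6  -0.6 164.6]]
back bottom [[-83.8   2.6 196.4]]
handle [[-15.4   1.1 216.4]]
t+ [[ 53.8  55.4 164.4]]
t- [[ 51.3 -56.6 164.7]]
tcp in h [[-21.5  -0.6 199.5]]
```

```bash
python3 -m pendant '[[-0.016,0,0,0.0052,0.0184,0.0095],[0,0,-0.1,0,0,0],[0,0,-0.1,0,0,0],[0,0,-0.1,0,0,0],[0,0,-0.1,0,0,0],[0,0,-0.1,0,0,0],[0,0,-0.1,0,0,0],[0,0,-0.025,0,0,0],[0,0,0,0,0,0],[0,0,0,0,0,0]]'
python3 - <<'E'
from h import *
import cv2
cam,im=wrist('w7');cv2.imwrite('pics/s7.png',camera('scene')['color']);cv2.imwrite('pics/t7.png',camera('top')['color'])
o=ctrl.get_obs();print(o['wrist_force'],o['eef_pos'])
E
python3 -m pendant '[[0,0,-0.01,0,0,0],[0,0,-0.01,0,0,0],[0,0,-0.01,0,0,0],[0,0,0,0,0,0],[0,0,0,0,0,0],[0,0,0,0,0,0],[0,0,0,0,0,0],[0,0,0,0,0,0],[0,0,0,0,0,0],[0,0,0,0,0,0]]'
```

```text
time_s: 18.45
eef_pos: [0.4052, 0.2815, 0.0751]
eef_rot: [-0.107, 0.79, 0.599, -0.081]
wrist_force: [0.5, 0.4, -3.3]
opening: 0.118
grasp_force: 59.3
[-0.12626771 -0.18032439 -3.35969969] [0.40496619 0.2814478  0.07499981]
time_s: 19.85
eef_pos: [0.4044, 0.2812, 0.0683]
eef_rot: [-0.107, 0.79, 0.599, -0.081]
wrist_force: [-0.7, 0.0, -3.3]
opening: 0.116
grasp_force: 59.4
```

```bash
python3 -m pendant '[[0,0,-0.01,0,0,0],[0,0,-0.01,0,0,0],[0,0,-0.005,0,0,0],[0,0,0,0,0,0],[0,0,0,0,0,0],[0,0,0,0,0,0],[0,0,0,0,0,0],[0,0,0,0,0,0]
,[0,0,0,0,0,0],[0,0,0,0,0,0]]'
python3 -m pendant '[[0,0,-0.005,0,0,0],[0,0,-0.005,0,0,0],[0,0,0,0,0,0],[0,0,0,0,0,0],[0,0,0,0,0,0],[0,0,0,0,0,0],[0,0,0,0,0,0],[0,0,0,0,0,0],[0,0,0,0,0,0],[0,0,0,0,0,0]]'
```

```text
time_s: 21.1
eef_pos: [0.4044, 0.2812, 0.0633]
eef_rot: [-0.107, 0.79, 0.599, -0.081]
wrist_force: [0.9, 0.5, -4.5]
opening: 0.116
grasp_force: 59.4
time_s: 22.35
eef_pos: [0.4044, 0.2813, 0.0613]
eef_rot: [-0.107, 0.79, 0.599, -0.081]
wrist_force: [-0.5, -0.3, -4.5]
opening: 0.115
grasp_force: 59.4
```

```bash
python3 -m pendant '[[0,0,-0.005,0,0,0],[0,0,-0.005,0,0,0],[0,0,-0.005,0,0,0],[0,0,-0.005,0,0,0],[0,0,0,0,0,0],[0,0,0,0,0,0],[0,0,0,0,0,0],[0,0,0,0,0,0],[0,0,0,0,0,0],[0,0,0,0,0,0]]'
```

```text
time_s: 23.6
eef_pos: [0.4044, 0.2813, 0.0573]
eef_rot: [-0.107, 0.79, 0.599, -0.081]
wrist_force: [0.5, 0.3, -4.0]
opening: 0.121
grasp_force: 59.4
```

```bash
python3 -m pendant '[[0,0,-0.005,0,0,0],[0,0,-0.005,0,0,0],[0,0,0,0,0,0],[0,0,0,0,0,0],[0,0,0,0,0,0],[0,0,0,0,0,0],[0,0,0,0,0,0],[0,0,0,0,0,0],[0,0,0,0,0,0],[0,0,0,0,0,0]]'
```

```text
time_s: 24.85
eef_pos: [0.4044, 0.2813, 0.0553]
eef_rot: [-0.107, 0.79, 0.599, -0.081]
wrist_force: [-2.0, 0.9, -0.5]
opening: 0.116
grasp_force: 59.7
```

```bash
python3 -m pendant '[[0,0,0.006,0,0,0],[0.0096,-0.0027,0,0,0,0],[0.0096,-0.0027,0,0,0,0],[0.0096,-0.0027,0,0,0,0],[0.0096,-0.0027,0,0,0,0],[0.0096,-0.0027,0,0,0,0],[0.0096,-0.0027,0,0,0,0],[0,0,0,0,0,0],[0,0,0,0,0,0],[0,0,0,0,0,0]]'
```

```text
time_s: 26.1
eef_pos: [0.4159, 0.278, 0.0565]
eef_rot: [-0.107, 0.79, 0.599, -0.081]
wrist_force: [-0.8, 0.0, -3.1]
opening: 0.115
grasp_force: 59.4
```

```bash
python3 -m pendant '[[0.0048,-0.0014,0,0,0,0],[0.0048,-0.0014,0,0,0,0],[0.0048,-0.0014,0,0,0,0],[0.0048,-0.0014,0,0,0,0],[0.0048,-0.0014,0,0,0,0],[0.0048,-0.0014,0,0,0,0],[0,0,0,0,0,0],[0,0,0,0,0,0],[0,0,0,0,0,0],[0,0,0,0,0,0]]'
```

```text
time_s: 27.35
eef_pos: [0.4214, 0.2764, 0.0565]
eef_rot: [-0.107, 0.79, 0.598, -0.082]
wrist_force: [-3.2, 1.9, -2.7]
opening: 0.117
grasp_force: 59.4
```

```bash
python3 -m pendant '[[-0.0019,0.0005,-0.007,-0.003,-0.0104,0],[-0.0019,0.0005,-0.007,-0.003,-0.0104,0],[-0.0019,0.0005,-0.007,-0.003,-0.0104,0],[-0.0019,0.0005,-0.007,-0.003,-0.0104,0],[-0.0019,0.0005,-0.007,-0.003,-0.0104,0],[0,0,0,0,0,0],[0,0,0,0,0,0],[0,0,0,0,0,0],[0,0,0,0,0,0],[0,0,0,0,0,0]]'
```

```text
time_s: 28.6
eef_pos: [0.4197, 0.2769, 0.0495]
eef_rot: [-0.074, 0.794, 0.601, -0.056]
wrist_force: [-6.2, 2.8, 0.8]
opening: 0.12
grasp_force: 59.7
```

```bash
python3 -m pendant '[[0,0,0,0,0,0],[0,0,0,0,0,0],[0,0,0,0,0,0],[0,0,0,0,0,0],[0.008,-0.002,0.049,0,0,0],[0.017,-0.005,0.098,0,0,0],[0.017,-0.005,0.098,0,0,0],[0,0,0.05,-0.0107,-0.0377,0],[0,0,0,-0.0107,-0.0377,0],[0,0,0,-0.0107,-0.0377,0]]' -0.3
python3 - <<'E'
from h import *
import cv2
cam,im=wrist('w8');s=camera('scene')['color'];cv2.imwrite('pics/s8.png',s);cv2.imwrite('pics/t8.png',camera('top')['color'])
o=ctrl.get_obs();print(o['eef_pos'],o['eef_rot'],o['wrist_force'],o['opening'])
cv2.imwrite('pics/w8z.png',np.hstack([cv2.resize(im[40:340,130:430],(450,450),interpolation=cv2.INTER_CUBIC),cv2.resize(s[180:255,210:268],(348,450),interpolation=cv2.INTER_CUBIC)]))
E
```

```text
time_s: 29.85
eef_pos: [0.4289, 0.2745, 0.1096]
eef_rot: [0.001, 0.797, 0.604, 0.001]
wrist_force: [-1.1, 0.1, -0.7]
opening: 0.35
grasp_force: 0.0
[0.42790125 0.27480701 0.10926092] [ 7.46096089e-05  7.96720922e-01  6.04347250e-01 -4.10035320e-04] [-0.60953295 -1.74038855  0.42239391] 0.3539842616406127
```

View pics/w8z.png

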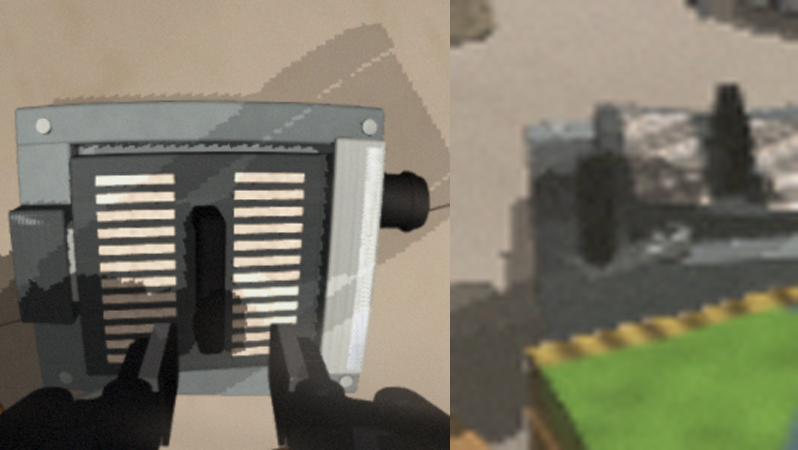

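```bash
python3 -m pendant '[[-0.056,0.016,0,0,0,0],[-0.056,0.016,0,0,0,0],[-0.056,0.016,0,0,0,0],[-0.056,0.016,0,0,0,0],[-0.056,0.015,0,0,0,0],[0,0,-0.05,0,0,0],[0,0,-0.05,0,0,0],[0,0,-0.05,0,0,0],[0,0,-0.05,0,0,0],[0,0,0,0,0,0]]' -1
python3 - <<'E'
from h import *
cam,im=wrist('w9')
h=np.load('hh.npy');o=ctrl.get_obs();print(o['opening'],R.from_euler('z',-h[2]).apply(o['eef_pos']-[h[0],h[1],0])*1e3)
E
```

```text
time_s: 31.25
eef_pos: [0.3715, 0.2897, 0.0673]
eef_rot: [-0.0, 0.797, 0.604, -0.002]
wrist_force: [-0.2, -0.0, -0.7]
opening: 0.001
grasp_force: 0.0
0.0014113496568545292 [-58.07253307  -2.01363341  67.89268157]
```

```bash
python3 -m pendant '[[0,0,-0.01,0,0,0],[0,0,-0.01,0,0,0],[0,0,-0.01,0,0,0],[0,0,-0.01,0,0,0],[0,0,-0.01,0,0,0],[0,0,-0.01,0,0,0],[0,0,-0.01,0,0,0],[0,0,-0.01,0,0,0],[0,0,0,0,0,0],[0,0,0,0,0,0]]'
```

```text
time_s: 32.55
eef_pos: [0.3723, 0.2903, 0.0525]
eef_rot: [0.0, 0.797, 0.604, -0.001]
wrist_force: [-1.3, 0.0, 0.6]
opening: -0.001
grasp_force: 0.0
```

```bash
python3 -m pendant '[[0,0,-0.01,0,0,0],[0,0,-0.01,0,0,0],[0,0,-0.01,0,0,0],[0,0,-0.01,0,0,0],[0,0,0,0,0,0],[0,0,0,0,0,0],[0,0,0,0,0,0],[0,0,0,0,0,0],[0,0,0,0,0,0],[0,0,0,0,0,0]]'
```

```text
time_s: 33.8
eef_pos: [0.3722, 0.2902, 0.0445]
eef_rot: [0.0, 0.797, 0.604, -0.001]
wrist_force: [0.7, 0.8, 0.8]
opening: 0.002
grasp_force: 0.0
```

```bash
python3 -m pendant '[[0,0,-0.01,0,0,0],[0,0,-0.01,0,0,0],[0,0,-0.01,0,0,0],[0,0,0,0,0,0],[0,0,0,0,0,0],[0,0,0,0,0,0],[0,0,0,0,0,0],[0,0,0,0,0,0],[0,0,0,0,0,0],[0,0,0,0,0,0]]'
```

```text
time_s: 35.05
eef_pos: [0.3722, 0.2902, 0.0385]
eef_rot: [0.0, 0.797, 0.604, -0.001]
wrist_force: [0.4, -0.7, 0.4]
opening: 0.001
grasp_force: 0.0
```

```bash
python3 -m pendant '[[0,0,-0.01,0,0,0],[0,0,-0.01,0,0,0],[0,0,-0.01,0,0,0],[0,0,-0.01,0,0,0],[0,0,-0.01,0,0,0],[0,0,0,0,0,0],[0,0,0,0,0,0],[0,0,0,0,0,0]
,[0,0,0,0,0,0],[0,0,0,0,0,0]]'
```

```text
time_s: 36.3
eef_pos: [0.3722, 0.2902, 0.0285]
eef_rot: [0.0, 0.797, 0.604, -0.001]
wrist_force: [-0.5, -0.8, 0.0]
opening: -0.004
grasp_force: 0.0
```

```bash
python3 -m pendant '[[0,0,-0.01,0,0,0],[0,0,-0.01,0,0,0],[0,0,-0.005,0,0,0],[0,0,-0.005,0,0,0],[0,0,0,0,0,0],[0,0,0,0,0,0],[0,0,0,0,0,0],[0,0,0,0,0,0],[0,0,0,0,0,0],[0,0,0,0,0,0]]'
python3 - <<'E'
from h import *
import cv2
cv2.imwrite('pics/s10.png',camera('scene')['color']);wrist('w10')
h=np.load('hh.npy')
a=cv2.imread('pics/s8.png');b=cv2.imread('pics/s10.png')
t=.16
for n,pt in(('bar-top-end',(-8,-32,42)),('bar+end',(-8,32,42))):
    x,y,z=pt;dx=x-70
    tl=(71.5+dx*np.cos(t)+z*np.sin(t),y,26-dx*np.sin(t)+z*np.cos(t)); fl=(71.5+dx,y,26+z)
    print(n,'tilted',proj(SC,place(h,[tl])),'flat',proj(SC,place(h,[fl])))
for im in(a,b):
    g=cv2.cvtColor(im,cv2.COLOR_BGR2GRAY);print(g[184:216:1,250:262])
E
```

```text
time_s: 37.55
eef_pos: [0.3722, 0.2902, 0.0225]
eef_rot: [0.0, 0.797, 0.604, -0.001]
wrist_force: [0.4, -0.1, -0.6]
opening: 0.0
grasp_force: 0.0
bar-top-end tilted [[260.48882982 202.42030324]] flat [[257.90987691 206.29677244]]
bar+end tilted [[257.67950183 193.04591167]] flat [[255.22789832 196.77757662]]
[[170 167 168 165 170 171 167 132 111 114 105  86]
 [168 166 169 167 166 165 168 166 168 168 129 114]
 [170 168 166 169 166 168 167 170 169 169 167 170]
 [169 167 167 168 168 167 166 170 168 168 169 167]
 [169 169 167 167 168 170 165 166 168 169 167 166]
 [167 165 166 167 168 167 166 167 167 167 167 169]
 [167 165 166 167 165 166 166 166 169 167 167 167]
 [162 166 167 165 167 164 168 166 168 166 169 169]
 [165 162 164 164 164 166 166 167 168 167 165 167]
 [163 163 166 165 158 157 160 157 163 163 168 165]
 [163 166 166 166 118  74  70  67 144 167 165 168]
 [164 164 165 167 102  48  51  48 114 158 171 166]
 [163 163 163 163  92  41  45  44  86 153 168 168]
 [163 162 164 136  76  45  42  49  64 150 165 165]
 [135 136 136 114  62  46  45  41  43 135 134 128]
 [102  79  81  66  47  40
[... 1775 characters left out ...]
 43  40  39  42  51  86 100  95 115]
 [ 84  77  64  45  42  42  46  56 113 168 167 163]
 [ 80  78  65  45  41  43  45  47  71 164 190 182]
 [109  78  57  48  42  47  49  49  65 125 157 178]
 [126  61  48  39  38  41  45  48  57  97 126 136]
 [118  62  53  46  39  45  44  43  49  78 130 126]
 [116  70  54  53  45  41  38  39  46  72 151 143]
 [ 99  65  53  49  40  44  40  41  44  74 184 185]
 [132  77  49  53  43  43  41  40  44  77  99 168]
 [103  75  51  55  48  43  48  39  45  77  77 116]
 [ 76  87  65  51  45  38  42  43  47  74  86 101]
 [ 82 103  71  53  52  44  41  42  47  74  83 113]
 [ 91 101  74  61  54  41  39  40  47  73  83 103]
 [119 164 102  62  65  51  52  51  55  79  80  82]]
```

```bash
python3 -m pendant '[[0,0,-0.005,0,0,0],[0,0,-0.005,0,0,0],[0,0,-0.005,0,0,0],[0,0,-0.005,0,0,0],[0,0,-0.005,0,0,0],[0,0,0,0,0,0],[0,0,0,0,0,0],[0,0,0,0,0,0],[0,0,0,0,0,0],[0,0,0,0,0,0]]'
python3 - <<'E'
from h import *
h=np.load('hh.npy');o=ctrl.get_obs();print(o['time_s'],o['wrist_force'],R.from_euler('z',-h[2]).apply(o['eef_pos']-[h[0],h[1],0])*1e3)
E
```

```text
time_s: 38.9
eef_pos: [0.3722, 0.2903, 0.0175]
eef_rot: [0.0, 0.797, 0.604, -0.001]
wrist_force: [-0.6, 0.5, 0.3]
opening: 0.0
grasp_force: 0.0
38.9 [-0.57186786  0.47332661  0.26986674] [-57.86066968  -1.66416277  17.51957067]
```

```bash
python3 -m pendant '[[0,0,-0.01,0,0,0],[0,0,-0.01,0,0,0],[0,0,-0.005,0,0,0],[0,0,-0.005,0,0,0],[0,0,0,0,0,0],[0,0,0,0,0,0],[0,0,0,0,0,0],[0,0,0,0,0,0],[0,0,0,0,0,0],[0,0,0,0,0,0]]'
python3 - <<'E'
import cv2
g=cv2.imread('pics/s10.png',0)
from h import *
b=camera('scene')['color'];cv2.imwrite('pics/s11.png',b);b=cv2.cvtColor(b,cv2.COLOR_BGR2GRAY)
print(g[196:202,250:262]);print(b[196:202,250:262])
E
```

```text
time_s: 40.15
eef_pos: [0.3726, 0.2904, 0.0167]
eef_rot: [0.001, 0.797, 0.604, -0.001]
wrist_force: [-21.9, -12.7, 63.4]
opening: 0.001
grasp_force: 32.1
[[122 159 162 166 162 164 165 169 168 167 169 170]
 [156 164 163 157 133 125 149 162 167 167 164 163]
 [159 161 128  70  43  43  75 132 140 153 137 133]
 [118 121  89  53  43  44  70 113 119 125 126 124]
 [121 123  89  53  43  47  56 108 119 119 119 120]
 [111 109  77  50  44  42  45  69  73  75  72  74]]
[[ 46  82 153 168 163 161 165 169 168 168 168 168]
 [ 69 150 164 159 134 126 154 164 163 168 164 166]
 [117 154 127  68  43  44  77 130 140 152 141 131]
 [121 121  89  52  44  42  71 114 121 122 122 125]
 [121 119  90  50  41  47  57 108 122 116 119 119]
 [113 109  80  51  44  43  44  69  77  75  75  78]]
```

```bash
python3 -m pendant '[[0,0,0.2188,0,0,0],[0,0,0.2188,0,0,0],[-0.068,-0.171,0,0,0,0],[-0.068,-0.171,0,0,0,0],[-0.068,-0.171,0,0,0,0],[0,0,-0.13,0,0,0],[0,0,-0.13,0,0,0],[0,0,0,0,0,0],[-0.003,0.03,0,0,0,0],[-0.003,0.03,0,0,0,0]]'
python3 - <<'E'
from h import *
h=np.load('hh.npy');o=ctrl.get_obs();print(o['time_s'],o['wrist_force'],R.from_euler('z',-h[2]).apply(o['eef_pos']-[h[0],h[1],0])*1e3)
E
```

```text
time_s: 41.45
eef_pos: [0.3305, 0.2001, 0.0478]
eef_rot: [0.0, 0.797, 0.604, -0.0]
wrist_force: [-1.4, -0.9, 0.6]
opening: -0.002
grasp_force: 0.9
41.45 [-1.44541942 -0.94153544  0.57389622] [-73.3398379  -99.80143295  47.76689837]
```

```bash
python3 -m pendant '[[-0.016,0.053,0,0,0,0],[-0.016,0.053,0,0,0,0],[0.0085,0.041,0,0,0,0],[0.0085,0.041,0,0,0,0],[0.024,0.034,0,0,0,0],[0.024,0.034,0,0,0,0],[0.026,0.018,0,0,0,0],[0.026,0.018,0,0,0,0],[0.03,0.01,0,0,0,0],[0.03,0.01,0,0,0,0]]'
python3 - <<'E'
from h import *
import cv2
h=np.load('hh.npy');o=ctrl.get_obs();print(o['time_s'],o['wrist_force'],R.from_euler('z',-h[2]).apply(o['eef_pos']-[h[0],h[1],0])*1e3)
cam,im=wrist('w12');g=cv2.cvtColor(im,cv2.COLOR_BGR2GRAY)
for a in(0,.2,.5,1,1.94):print(a,[proj(cam,place(h,(-40-38*np.sin(a),-70+38*np.cos(a),100))).round(),proj(SC,place(h,(-40-38*np.sin(a),-70+38*np.cos(a),100))).round()])
s=camera('scene')['color'];cv2.imwrite('pics/s12.png',s)
gs=cv2.cvtColor(s,cv2.COLOR_BGR2GRAY);print((gs[190:226:2,225:275:2]<60).astype(int))
E
```

```text
time_s: 42.7
eef_pos: [0.3565, 0.2615, 0.0463]
eef_rot: [-0.001, 0.797, 0.604, -0.004]
wrist_force: [-20.7, -1.7, 11.4]
opening: -0.006
grasp_force: 9.5
42.7 [-20.65714151  -1.67750657  11.38354803] [-65.14784012 -33.6077047   46.32079143]
0 [array([[334., 304.]]), array([[246., 197.]])]
0.2 [array([[316., 306.]]), array([[243., 197.]])]
0.5 [array([[289., 314.]]), array([[240., 198.]])]
1 [array([[257., 337.]]), array([[235., 201.]])]
1.94 [array([[253., 388.]]), array([[235., 206.]])]
[[1 1 1 1 1 1 0 1 1 1 1 1 1 0 0 0 0 0 0 0 0 0 0 0 0]
 [1 1 1 1 1 1 0 1 1 1 1 1 0 0 0 0 0 0 0 0 0 0 0 0 0]
 [0 1 1 1 1 1 0 1 1 1 0 0 0 0 0 0 0 0 0 0 0 0 0 0 0]
 [0 0 0 0 1 1 1 1 1 0 0 0 0 0 0 0 0 0 0 0 0 0 0 0 0]
 [0 0 0 0 1 0 1 0 1 1 1 0 0 0 0 1 0 0 0 0 0 0 0 0 0]
 [0 0 0 0 1 0 0 0 1 1 1 0 0 0 1 1 0 0 0 0 0 0 0 0 0]
 [0 0 0 0 0 0 0 0 1 1 1 1 0 0 1 1 1 0 0 0 0 0 0 0 0]
 [0 0 0 0 1 0 0 0 1 1 1 1 0 0 1 1 1 0 0 0 0 0 0 0 0]
 [0 0 0 0 0 0 0 0 0 1 1 0 0 0 1 1 1 0 0 0 0 0 0 0 0]
 [0 0 0 0 0 0 0 0 0 1 1 1 0 0 1 1 1 0 0 0 0 0 0 0 0]
 [0 0 0 0 0 0 0 0 0 1 1 1 0 0 1 1 1 0 0 0 0 0 0 0 0]
 [1 1 1 1 1 0 0 0 0 1 1 1 0 0 1 1 1 0 0 0 0 0 0 0 0]
 [0 1 1 1 1 0 0 0 0 0 0 0 0 0 1 1 1 0 0 0 0 0 0 0 0]
 [0 0 0 0 0 1 0 0 0 0 0 0 0 0 0 0 0 0 0 0 0 0 0 0 0]
 [0 0 0 0 0 0 1 1 0 0 0 0 0 0 0 0 0 0 0 0 0 0 0 0 0]
 [0 0 0 0 0 0 1 1 1 0 0 0 0 0 0 0 0 0 0 0 0 0 0 0 0]
 [0 0 0 0 0 0 0 0 0 0 0 0 0 0 0 0 0 0 0 0 0 0 0 0 0]
 [0 0 0 0 0 0 0 0 0 0 0 0 0 0 0 0 0 0 0 0 0 0 0 0 0]]
```

```bash
python3 -m pendant '[[-0.036,0.01,0,0,0,0],[-0.036,0.01,0,0,0,0],[-0.036,0.01,0.1,0,0,0],[0,0,0.2,0,0,0],[0,0,0.2,0,0,0],[0,0,0.15,0,0,0],[0,0,0,0,0,0],[0,0,0,0,0,0],[0,0,0,0,0,0],[0,0,0,0,0,0]]'
python3 - <<'E'
from h import *
import cv2
h=np.load('hh.npy')
cam,im=wrist('w13');g=cv2.cvtColor(im,cv2.COLOR_BGR2GRAY)
K=lambda a,z:place(h,(-40-38*np.sin(a),-70+38*np.cos(a),z))
for a in(0,.1,.3,.5):print(a,proj(cam,K(a,100)).round(),proj(cam,K(a,50)).round(),proj(SC,K(a,100)).round(1),proj(SC,K(a,50)).round(1))
print('pivot',proj(cam,place(h,(-40,-70,50))),'bar ends flat',proj(cam,place(h,[(-6.5,32,68),(-6.5,-32,68)])),'tilted',proj(cam,place(h,[(.5,32,79),(.5,-32,79)])), 'back top edge flat',proj(cam,place(h,[(-68.5,56,40),(-68.5,-56,40)])))
x,y=proj(cam,K(0,100)).round().astype(int)[0]
print(x-40,y-45);print('\n'.join(''.join('#' if v<50 else '+' if v<100 else '.' for v in r) for r in g[y-70:y+60:2,x-60:x+80:2]))
s=cv2.cvtColor(camera('scene')['color'],cv2.COLOR_BGR2GRAY);print('\n'.join(''.join('#' if v<60 else '+' if v<100 else '.' for v in r) for r in s[190:226,220:275]))
E
```

```text
time_s: 44.05
eef_pos: [0.337, 0.2678, 0.176]
eef_rot: [-0.0, 0.797, 0.604, -0.002]
wrist_force: [0.5, -0.5, -0.5]
opening: -0.007
grasp_force: 0.0
0 [[334. 211.]] [[326. 196.]] [[246.  197.1]] [[246.5 212.7]]
0.1 [[329. 212.]] [[322. 196.]] [[244.6 197.3]] [[245.2 212.8]]
0.3 [[320. 214.]] [[314. 197.]] [[242.1 197.7]] [[242.7 213.3]]
0.5 [[311. 217.]] [[306. 200.]] [[239.7 198.3]] [[240.4 213.9]]
pivot [[323.74789253 233.71673985]] bar ends flat [[369.30186632 128.70331384]
 [365.1647308  200.92187837]] tilted [[380.89049991 129.84852865]
 [376.02842057 204.38454515]] back top edge flat [[295.52368571  99.32497349]
 [294.10082869 216.65238127]]
294 166
+++++++++..++++++...................##############.................+++
+++++++++..+++++++++++++++++++++++++##############.................+++
+++++++++..++++++...++++++++++++++++##############++++.............+++
+++++++++..+++++....................+#############++++++++++++++++++++
+++++++++..+++++....................##############................++++
+++++++++..+++++++++++++++..+.......##############.................+++
+++++++++..
[... 5493 characters left out ...]
+....+######++.............+
...++#+++#+##++++++.............+######++............++
.++++++####++++++++..............#####++++.............
..++++++++++++++++++.............+++++++++.............
...+++.........+++++......++.....+++++++++.....++++++++
...+...........++++#++...+++....+++++++++++++++.++.++++
...++..........+++++++++..+...+++++++++++++++..........
...++..........++++++++++...++++++.....................
....+..........++++++..+++++++.........................
...++..................+++++++......................+++
.+++++++...............++#+++..........++++++++++++++++
+++++++.................+++++++++++++++++++++++++++++++
+++++++.....+++++++++++++++++++++++++++++++++++++++++++
```

```bash
python3 -c "
from bench import ctrl
print(ctrl.hand_in())"
```

```text
the job is handed in; nothing more can be done
None
```

I handed the job in at about 44 s (limit 56 s): the images show the panel flat with its tongue under the lip and the clamp at its closed stop. The stones were not touched knowingly; I did not re-check them. One press on the seated panel read 63 N at the wrist, taken through the fingertips as far as I can tell, and no verdict came back.

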